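# Seat a tablet tube in a sprung V-cradle and bring the hold-down arm over it

### The job

Take the yellow tablet tube from its wooden rest, lower it lengthwise and centred into the V-cradle of the blue holder and, with the hold-down arm still open, press it home for a moment, gently but firmly enough that the sprung cradle gives a little. Then let go and swing the red-tipped arm over so that it rests on the tube. Leave the mortar, the vial and the spoon alone.

Things in the scene. Friction and masses are not known exactly. Their poses are not given: they have to be found in the camera images.
- tube_center (a point): Centre of the yellow tablet tube with white flip-top cap: a smooth cylinder 32 mm across, 140 mm long, about 90 g. x runs along the tube (cap at +x, either end may point to the hinge); it may turn about x. It starts level on the wooden rest, centre 36 mm above the table, with 10 mm of free height under it at mid-length: grip it there, from above.
- tube: The same yellow tube; this origin lies on its skin, 16 mm from the axis (use the centre point instead). Never push it into the holder with more than 15 N, or it may crack (its V contacts together bear 1.2 to 1.5 times the push, more if it is also forced sideways; 27 N in all is the limit).
- rest: Wooden rest fixed to the table: board 150 x 70 mm, 10 mm thick, with two 14 mm wide cross bars 100 mm apart, 20 mm high, and four short pegs (to 28 mm) that keep the tube from rolling. Origin under its centre; x along the tube.
- jig: Blue tube holder, fixed. Origin at table height under the middle of its V-cradle; x is the line of the V (the axis of a seated tube, y = 0, tube centre at x = 0), towards the arm's hinge; z up. Base plate 12 mm thick, x = -115 to 135 mm, 100 mm wide. The height of the cradle is set by a screw, differs every time and is not measured: see the two vee points.
- vee_low (a point): Where the tube's centre would be, seated and unpressed, at the lowest cradle setting: 56 mm above the table. The cradle is two polished, slippery 90-degree V supports, 12 mm thick, centred 50 mm either side along the V's line, upper edges 51 mm apart and 3 mm above the seated tube's axis; the 88 mm between them is free for fingers, down to 28 mm below that axis.
- vee_high (a point): The same at the highest setting: 76 mm above the table. The true height lies anywhere between: find it by feel. The V is sprung: it gives from about 3 N, 1 mm per further 4 N, and bottoms after 7 mm. To press home, push the tube down into the V, centred, with a steady 7 to 10 N for about one second (under 6 N may not count, over 11 N may be too hard).
- clamp (a joint): Angle of the hold-down arm, rad: 0 = level over the tube, grows as it opens; about 1.8 at the start (up, leaning outward). On a seated tube it rests between -0.25 and 0.3. The hinge is damped: 1 to 3 N at the tip moves it; it stays open while leaning outward; once pushed 0.4 rad past upright it sinks by itself in about 3 s and rests on the tube by its weight.
- clamp_hinge (a point): Hinge axis of the hold-down arm, fixed on the holder at x = 100, y = 0, z = 93 mm of the holder's frame; the axis runs along the holder's y. Two cheeks beside it, x = 92 to 108 mm, to 106 mm high.
- clamp_tip (a point): Free end of the hold-down arm, 95 mm from the hinge. Steel arm 18 mm wide, 8 mm thick, its end a red plastic piece 24 mm wide, 14 mm thick; a rubber pad under the arm, 54 mm from the hinge, meets the tube. Never push the arm or the holder with more than 20 N.
- mortar: White ceramic mortar, 84 mm wide, 55 mm high; to be left alone. Origin under its centre.
- vial: Clear glass vial with black screw cap, 28 mm wide, 58 mm high; to be left alone. Origin under its centre.
- spoon: Aluminium spoon lying flat, 150 mm long along its x; to be left alone.
Not all that is in view belongs to the job. What is shaped like the tube but black is not meant.

How it is judged (in metres and radians):
On the way:
1. the tube lies centred in the V-cradle, arm still open, and is pressed down for 0.5 s so that the V faces bear 7 to 19 N in all (a push of about 5.5 to 13 N) (x of tube_center in the frame of jig between -0.014 and 0.014 m and y of tube_center in the frame of jig between -0.003 and 0.003 m and angle between the x axis of tube_center and the x axis of jig, either way round below 0.06 rad and contact force between tube and jig between 7 and 19 N and value of joint clamp above 1.2 rad), for 0.5 s.
At the end, for the whole second after the job is handed in: The tube lies still and level in both V supports, within 14 mm of centred lengthwise, its axis within 3 mm and 0.06 rad of the V's line, and the hold-down arm is down at rest on it (arm angle between -0.25 and 0.3 rad) (x of tube_center in the frame of jig between -0.014 and 0.014 m and y of tube_center in the frame of jig between -0.003 and 0.003 m and angle between the x axis of tube_center and the x axis of jig, either way round below 0.06 rad and height (world z) of tube_center between 0.045 and 0.081 m and angle between tube_center's own x axis and vertical between 1.49 and 1.65 rad and value of joint clamp between -0.25 and 0.3 rad and velocity of joint clamp between -0.05 and 0.05 rad/s and linear speed of tube below 0.01 m/s); the robot touches nothing.
It fails at once if the tube is pressed too hard: its contacts with the holder bear more than 27 N in all (a push of about 19 N; less if wedged sideways) (contact force between tube and jig above 27 N).
It fails at once if the fingers push the holder or its arm with more than 20 N (contact force between the fingers and jig above 20 N).
It fails at once if the mortar is moved by more than 20 mm (distance of mortar from where it was at the start of the episode above 0.02 m).
It fails at once if the vial is moved by more than 20 mm (distance of vial from where it was at the start of the episode above 0.02 m).
It fails at once if the spoon is moved by more than 20 mm (distance of spoon from where it was at the start of the episode above 0.02 m).
It also fails if it takes over 58 s, if anything falls off the work surface, if the arm or the gripper's body presses on something with over 40 N, if the wrist force passes 120 N, or if a joint passes its speed limit or range.

### The arm

A 7-joint arm with a two-finger parallel gripper is mounted at the origin on the work surface. World frame = base frame: x ahead of the robot, y to its left, z up, the work surface at z = 0. Lengths are in m, angles in degrees, forces in N, time in s.
With the tool pointing down it reaches from about 0.4 to 0.85 m from the base axis. Payload 4.4 kg.
Tool frame: the origin (TCP) lies midway between the tips of the shut fingers; the grasp point (between the pads) lies 19 mm behind it; z points along the fingers, y is the line along which they close (so a half turn about z gives the same grasp; the last joint's range is limited). The gripper opens to 94 mm and grips with 3 to 60 N. Pads are 16 mm wide; open, the fingers measure 119 mm over their backs; the gripper's body (75 mm by 177 mm) begins 78 mm behind the grasp point.
Start: joints at [65.271, 36.005, 2.206, 86.941, -1.547, 57.084, -1.146], TCP at [0.233, -0.607, 0.205] pointing down, gripper open.
Joint ranges: [-175.42, 175.42], [-21.48, 121.26], [-71.46, 75.88], [10.55, 141.38], [-63.04, 243.04], [13.31, 113.54], [-168.57, 168.57]. Speed limits (degrees/s): [147.25, 147.25, 180, 180, 180, 180, 180].

### API

Orientations are given as [roll, pitch, yaw] about the fixed x, y, z axes, in that order (R = Rz(yaw) Ry(pitch) Rx(roll)).
In Python, from rig import monitor, read_camera, get_calibration, env, nets gives the robot as it stands. The module is installed in compiled form; this text tells all that it offers.
- The arm moves only by the tool drive_tool, never from a script. Its argument "targets" is text: rows parted by semicolons, each of 5 numbers parted by spaces: the shift along the tool's x, y, z in mm, then the turn about the tool's z in degrees, then the opening, from -1 (shut) to 1 (fully open). In form: tx ty tz spin grip; .... A call has 1 to 5 rows; each row is the pose to reach, as a shift and turn from the pose commanded when the call began, along the tool's axes at that moment; what a row does not reach only later rows make up. A row lasts 1/12 s, in which the tool goes at most 41.7 mm and 7.16 degrees, less where a joint would pass 70% of its speed; a pose out of reach is approached as far as the arm can. A call with a gripper value outside its range is refused whole. The fingers move at their own pace and stop on an object; "grip_force" is the grip in N (left out, the last holds). Time passes only in rows, so rows that repeat a pose let the fingers close. It gives the time, the measured TCP pose, the force, the opening and the grip force at its end, in the units of the state.
- monitor.get_obs(): the state, without advancing time (a new reading comes with each control period).
- read_camera(name): name is "scene" or "top" or "wrist"; returns the picture (420x560x3 uint8, red, green, blue); there is no depth.
- get_calibration(name): a dict with "fx", "fy", "cx", "cy" (pixels), "dist" ([k1, k2, p1, p2, k3] as OpenCV has them; the pictures are not rectified), "R" (3x3) and "t" (3): a world point X has camera coordinates R X + t; the wrist camera has in their place "T_tool_cam" (4x4, takes a point from camera to tool coordinates, whose origin is the TCP and whose axes are the flange's). Camera axes: x right, y down, z forward; pixel columns grow to the right and rows downward; lengths in m; the calibration is good to about 2 mm. A picture is of the moment at which its call begins: read the wrist's pose just before it. get_calibration takes no time and is no camera call.
- env.close_job(): hands the job in; it is judged then, once.
Trained networks look in the newest picture that a camera, given by its name, has taken for a name from the list of things; names that differ only in an ending like _2 or _b are one class to them, and where a whole thing is asked for, a point or a joint stands for the part that bears it (a point fixed in the world has none). Each returns a list of dicts, best first, with "conf" (0 to 1); they miss things now and then, are a little off and sometimes report something else, mostly with a low value. They report only what shows in the picture. A call takes as long as a camera call. They do not tell look-alikes from the thing itself.
- nets.boxes_of(name, camera): "at" ([x, y, z] in m, in world coordinates, good to about 4 mm: the middle of the surface that is visible of it).
- nets.mark_of(name, camera): "at" ([x, y, z] in m, in world coordinates, good to about 4 mm: a listed point, or the origin of a listed thing).
The state is a dict: "clock": time; "joint_pos": joint angles; "joint_velocities": joint speeds; "joint_efforts": joint torques, N m; "position": TCP position; "orientation": TCP orientation; "contact_force": force on the tool from outside, world axes, zero at the start; "ft_torque": the same for the moment, N m; "finger_gap": opening from 0.0 (shut) to 1.0 (fully open); "grasp_force": force on a finger pad.
Only numpy, scipy, OpenCV 4.12 (cv2) and the standard library are available. Lean on these libraries where they do the work, as an engineer would, in place of code of your own. Each camera call takes 0.05 s, during which the arm holds its last target. There are 200 camera calls.

## Working session

There is one attempt and no reset: what is moved stays moved. The work goes in short steps, Python scripts to look and compute and a tool call to move; the robot and the scene stay as the last step left them, time stands still between calls to the robot, and variables do not carry over. Pictures are saved under pics/ and viewed, at most 10 in all, crops included, and the job is handed in when it is done.

Besides the shell and the picture viewer there is one more tool, called after "Emit:" as a command line: name --argument value ..., lists and objects as JSON in quotes. drive_tool: Moves the arm, as the interface text tells. Its arguments: {"type":"object","properties":{"targets":{"type":"string"},"grip_force":{"type":"number"}},"required":["targets"]}

```bash
mkdir -p pics; python3 - <<'E'
from rig import monitor, read_camera, get_calibration, env, nets
import cv2,numpy as np
o=monitor.get_obs(); print(o['clock'],o['position'],o['orientation'],o['finger_gap'],o['contact_force'])
ims=[]
for c in ['scene','top']:
    im=read_camera(c); cv2.imwrite(f'pics/{c}0.png',im[:,:,::-1])
    for n in ['tube_center','rest','jig','vee_low','vee_high','clamp_hinge','clamp_tip','mortar','vial','spoon']:
        r=nets.mark_of(n,c)
        print(c,n,[(np.round(d['at'],3).tolist(),round(d['conf'],2)) for d in r[:3]])
E
```

```text
0.0 [ 0.23224913 -0.60637893  0.20457045] [-1.79892361e+02  2.69705087e-03  2.09555878e+01] 0.9981927080351829 [0.39857502 0.89711425 0.75895158]
scene tube_center [([0.558, -0.247, 0.034], 0.82), ([0.392, -0.26, 0.017], 0.65), ([0.371, -0.483, 0.016], 0.55)]
scene rest [([0.562, -0.247, -0.0], 0.78)]
scene jig [([0.56, 0.051, -0.003], 0.72)]
scene vee_low [([0.562, 0.053, 0.054], 0.75), ([0.559, -0.247, 0.034], 0.45)]
scene vee_high [([0.564, 0.056, 0.078], 0.76)]
scene clamp_hinge [([0.585, 0.147, 0.099], 0.72)]
scene clamp_tip [([0.591, 0.175, 0.182], 0.6), ([0.562, -0.243, -0.001], 0.37), ([0.561, -0.247, 0.036], 0.19)]
scene mortar [([0.382, 0.04, 0.003], 0.77)]
scene vial [([0.76, -0.131, -0.0], 0.87)]
scene spoon [([0.764, 0.082, 0.0], 0.59), ([0.563, -0.254, 0.022], 0.42)]
top tube_center [([0.374, -0.486, 0.02], 0.96), ([0.561, -0.25, 0.037], 0.79), ([0.395, -0.255, 0.018], 0.63)]
top rest [([0.56, -0.245, -0.001], 0.87)]
top jig [([0.565, 0.052, -0.001], 0.88)]
top vee_low [([0.564, 0.052, 0.055], 0.79)]
top vee_high [([0.562, 0.056, 0.078], 0.62)]
top clamp_hinge [([0.585, 0.15, 0.094], 0.64)]
top clamp_tip [([0.767, 0.081, -0.0], 0.32), ([0.563, 0.053, -0.001], 0.31)]
top mortar [([0.382, 0.036, 0.006], 0.58)]
top vial [([0.752, -0.136, -0.001], 0.45), ([0.384, 0.033, 0.003], 0.43)]
top spoon [([0.766, 0.083, -0.002], 0.73)]
```

View pics/scene0.png

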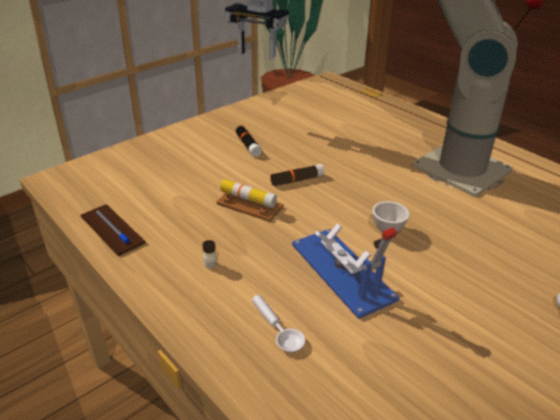

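View pics/top0.png

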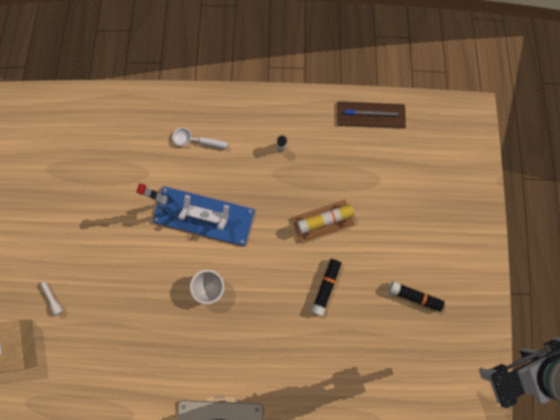

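```bash
cat > h.py <<'E'
from rig import monitor, read_camera, get_calibration, env, nets
import cv2,numpy as np
from scipy.spatial.transform import Rotation as Ro
def pose():
    o=monitor.get_obs(); return np.array(o['position']),Ro.from_euler('xyz',o['orientation'],degrees=True).as_matrix()
def cam(name):
    c=get_calibration(name); K=np.array([[c['fx'],0,c['cx']],[0,c['fy'],c['cy']],[0,0,1.]])
    if name=='wrist':
        p,R=pose(); T=np.array(c['T_tool_cam']); Rwc=R@T[:3,:3]; C=R@T[:3,3]+p
    else:
        Rwc=np.array(c['R']).T; C=-Rwc@np.array(c['t'])
    return K,np.array(c['dist'],float),Rwc,C
def toplane(px,z,cm):
    K,d,Rwc,C=cm
    u=cv2.undistortPoints(np.float64(px).reshape(-1,1,2),K,d).reshape(-1,2)
    r=np.c_[u,np.ones(len(u))]@Rwc.T
    return (C+r*((z-C[2])/r[:,2])[:,None])
def project(X,cm):
    K,d,Rwc,C=cm
    Rc=Rwc.T
    return cv2.projectPoints(np.float64(X).reshape(-1,1,3),cv2.Rodrigues(Rc)[0],-Rc@C,K,d)[0].reshape(-1,2)
def mask(im,lo,hi):
    h=cv2.cvtColor(im,cv2.COLOR_RGB2HSV); m=cv2.inRange(h,np.array(lo),np.array(hi))
    n,l,s,c=cv2.connectedComponentsWithStats(m); return m,l,s,c
def tool_move(dw): # world shift -> tool mm
    p,R=pose(); return np.round(R.T@np.array(dw)*1000,1)
E
python3 - <<'E'
from h import *
im=cv2.imread('pics/top0.png')[:,:,::-1].copy(); cm=cam('top'); print('C',cm[3])
m,l,s,c=mask(im,(105,120,60),(125,255,255))
k=[i for i in range(1,len(s)) if 100<c[i][0]<280 and 170<c[i][1]<260 and s[i,4]>20]
ys,xs=np.nonzero(np.isin(l,k)); P=toplane(np.c_[xs,ys],0.012,cm)[:,:2]*1000
r=cv2.minAreaRect(P.astype(np.float32)); print('plate',s[k],r)
m,l,s,c=mask(im,(20,110,100),(33,255,255))
sel=(np.indices(m.shape)[1]>290)&(np.indices(m.shape)[1]<365)&(np.indices(m.shape)[0]>195)&(np.indices(m.shape)[0]<240)&(m>0)
ys,xs=np.nonzero(sel);P=toplane(np.c_[xs,ys],0.036,cm)[:,:2]*1000
print(len(P),P.mean(0),P.min(0),P.max(0)); r=cv2.minAreaRect(P.astype(np.float32)); print(r); print(cv2.fitLine(P.astype(np.float32),cv2.DIST_HUBER,0,.01,.01).ravel())
print('tool', cam('wrist')[2].round(2).tolist(), get_calibration('wrist')['T_tool_cam'])
E
```

```text
C [ 0.37140123 -0.10415563  1.12959442]
plate [[ 154  189   99   56 2365]] ((562.0067138671875, 61.17047882080078), (244.2808074951172, 94.61724090576172), 77.2966079711914)
359 [ 562.65974365 -259.92390509] [ 531.20191004 -321.00967813] [ 595.28035949 -201.80997391]
((564.1708984375, -262.896484375), (32.141536712646484, 123.57113647460938), 19.85818862915039)
[ 3.4773263e-01 -9.3759376e-01  5.6285529e+02 -2.6065390e+02]
tool [[0.36, -0.9, -0.24], [-0.93, -0.35, -0.09], [-0.0, 0.25, -0.97]] [[-6.81797208e-04 -9.66963804e-01 -2.54912804e-01  7.38529067e-02]
 [ 9.99999736e-01 -5.95338367e-04 -4.16324228e-04  3.24608576e-04]
 [ 2.50811087e-04 -2.54913021e-01  9.66963954e-01 -1.79439315e-01]
 [ 0.00000000e+00  0.00000000e+00  0.00000000e+00  1.00000000e+00]]
```

Emit:
drive_tool --targets "35 -17.5 0 -7 1;70 -35 0 -14 1;105 -52.5 0 -21 1;140 -70 0 -28 1;175 -87.5 0 -35 1"

```text
clock: 1.52
position: [0.3656, -0.4614, 0.2057]
orientation: [180.0, 0.0, 56.3]
contact_force: [0.6, -0.4, 0.6]
finger_gap: 1.001
grasp_force: 0.0
```

Emit:
drive_tool --targets "38 5.5 0 -7 1;76 11 0 -14 1;114 16.5 0 -21 1;152 22 0 -28 1;190 27.5 0 -35 1"

```text
clock: 1.93
position: [0.4948, -0.3193, 0.2058]
orientation: [180.0, 0.0, 91.3]
contact_force: [-0.6, -0.2, -0.8]
finger_gap: 1.001
grasp_force: 0.0
```

Emit:
drive_tool --targets "20 18 10 -6 1;40 36 20 -13 1;60 54 30 -18.5 1;70 66 40 -18.5 1;70 66 40 -18.5 1"

```text
clock: 2.35
position: [0.5605, -0.2449, 0.1638]
orientation: [179.9, -0.2, 109.8]
contact_force: [0.5, 0.9, -0.3]
finger_gap: 0.998
grasp_force: 0.0
```

```bash
python3 - <<'E'
from h import *
p,R=pose(); cm=cam('wrist'); im=read_camera('wrist'); cv2.imwrite('pics/w1.png',im[:,:,::-1]); print(p,monitor.get_obs()['orientation'])
for n in ['tube_center','rest']: print(n,[(np.round(d['at'],4).tolist(),round(d['conf'],2)) for d in nets.mark_of(n,'wrist')[:2]])
m,l,s,c=mask(im,(20,110,80),(33,255,255)); 
for i in range(1,len(s)):
  if s[i,4]>300: print(s[i])
E
```

```text
[ 0.56052372 -0.24487541  0.16382975] [-1.79960924e+02 -1.05416412e-01  1.09627598e+02]
tube_center [([0.5617, -0.2485, 0.0409], 0.77), ([0.3902, -0.2562, 0.0199], 0.66)]
rest []
[ 257  150   34   49 1625]
[ 258  243   33   39 1080]
```

View pics/w1.png

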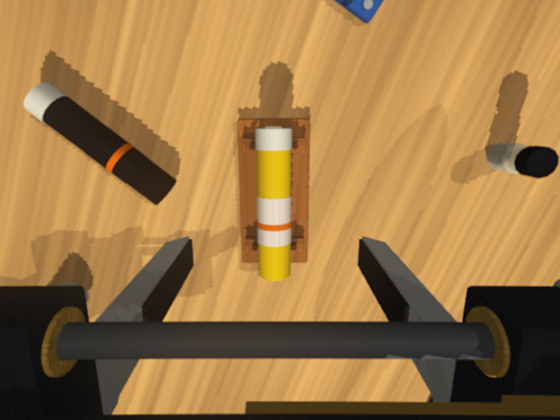

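```bash
python3 - <<'E'
from h import *
p,R=pose(); cm=cam('wrist')
# axis: silhouettes at two rows, tops
P=toplane([[257,170],[291,170],[258,265],[291,265],[274,127],[274,280]],.036,cm); print(P.round(4), 'cam',cm[3].round(3))
a=(P[0]+P[1])/2-(P[2]+P[3])/2; print('axis deg',np.degrees(np.arctan2(a[1],a[0])), (P[4]+P[5])/2)
Q=toplane([[274,127],[274,280]],.045,cm); print(Q,np.linalg.norm(Q[0]-Q[1]),Q.mean(0))
def mid(P):return P.mean(0)
c=Q.mean(0); print('tool shift', R.T@(c-p)*1000)
E
```

```text
[[ 0.533  -0.2313  0.036 ]
 [ 0.5625 -0.221   0.036 ]
 [ 0.5641 -0.3209  0.036 ]
 [ 0.595  -0.3101  0.036 ]
 [ 0.535  -0.1898  0.036 ]
 [ 0.5845 -0.331   0.036 ]] cam [ 0.533 -0.181  0.345]
axis deg 109.58499173438122 [ 0.55974762 -0.26043605  0.036     ]
[[ 0.53499421 -0.18957956  0.045     ]
 [ 0.58296605 -0.32668076  0.045     ]] 0.14525162903265482 [ 0.55898013 -0.25813016  0.045     ]
tool shift [ -7.05025921  -1.19254503 120.67189902]
```

```bash
python3 - <<'E'
from h import *
for i in range(4):
    o=monitor.get_obs(); print(o['clock'],np.round(o['position'],4),np.round(o['orientation'],2), o['joint_pos'])
    read_camera('wrist')
p,R=pose();print(R.round(3))
cm=cam('wrist');Q=toplane([[274,127],[274,280]],.045,cm); print(Q,np.linalg.norm(Q[0]-Q[1]),Q.mean(0),'tool shift', R.T@(Q.mean(0)-p)*1000)
print(project([[.5617,-.2485,.036]],cm))
E
```

```text
2.5 [ 0.5579 -0.2509  0.1657] [-1.7994e+02  5.0000e-02  1.0937e+02] [ 34.73412245  36.63168286 -21.43635342  95.35830003  16.36439544
  51.14071941  26.17627764]
2.55 [ 0.5578 -0.2515  0.166 ] [-1.7995e+02  8.0000e-02  1.0932e+02] [ 34.77265748  36.60412606 -21.42290572  95.35513471  16.35987405
  51.13486069  26.17176138]
2.6 [ 0.5578 -0.2516  0.1661] [-1.7998e+02  9.0000e-02  1.0930e+02] [ 34.79087362  36.58800601 -21.43082052  95.35372126  16.35843782
  51.12795512  26.16607047]
2.65 [ 0.5579 -0.2515  0.1662] [-1.7999e+02  9.0000e-02  1.0930e+02] [ 34.79580957  36.58348451 -21.44454449  95.35810993  16.35260903
  51.11925177  26.16634955]
[[-0.331  0.944  0.   ]
 [ 0.944  0.331 -0.001]
 [-0.001  0.    -1.   ]]
[[ 0.53536151 -0.18984705  0.045     ]
 [ 0.58328155 -0.32724017  0.045     ]] 0.14551013691783615 [ 0.55932153 -0.25854361  0.045     ] tool shift [ -7.1925765   -1.19391107 121.17151932]
[[279.92834236 196.67222867]]
```

```bash
python3 - <<'E'
from h import *
p,R=pose(); cm=cam('wrist'); im=read_camera('wrist'); cv2.imwrite('pics/w2.png',im[:,:,::-1])
for n in ['tube_center','rest']: print(n,[(np.round(d['at'],4).tolist(),round(d['conf'],2)) for d in nets.mark_of(n,'wrist')[:2]])
m,l,s,c=mask(im,(20,110,80),(33,255,255)); 
k=[i for i in range(1,len(s)) if s[i,4]>300]; print(s[k])
top=min(s[i,1] for i in k); bot=max(s[i,1]+s[i,3] for i in k)
ys,xs=np.nonzero(np.isin(l,k)); A=np.polyfit(ys,xs,1); print(A)
f=lambda y:[A[0]*y+A[1],y]
# cap end: white above yellow
h=cv2.cvtColor(im,cv2.COLOR_RGB2HSV); col=int(f(top)[0]); print([h[y,col].tolist() for y in range(top-34,top,2)],top)
P=toplane([f(top),f(bot)],.036,cm); print('axis',np.degrees(np.arctan2(*(P[0]-P[1])[[1,0]])),P)
E
```

```text
tube_center [([0.5586, -0.2513, 0.0396], 0.89), ([0.3919, -0.2545, 0.0162], 0.74)]
rest []
[[ 262  143   34   49 1619]
 [ 263  236   34   39 1094]]
[9.68490359e-03 2.77042606e+02]
[[16, 151, 135], [16, 155, 127], [13, 175, 109], [14, 183, 113], [14, 181, 110], [17, 80, 140], [23, 38, 187], [24, 29, 231], [25, 29, 228], [24, 29, 228], [24, 30, 229], [24, 29, 228], [26, 30, 228], [25, 29, 226], [24, 30, 227], [24, 30, 228], [24, 28, 227]] 143
axis 109.98309435661764 [[ 0.54382004 -0.2020395   0.036     ]
 [ 0.58836353 -0.32453416  0.036     ]]
```

```bash
python3 - <<'E'
from h import *
p,R=pose(); cm=cam('wrist')
f=lambda y:[.009685*y+277.04,y]
for z in (.036,.052):
  Q=toplane([f(119.5),f(275)],z,cm); print(Q.round(4),np.linalg.norm(Q[0]-Q[1]),Q.mean(0),'tool', R.T@(Q.mean(0)-p)*1000)
E
```

```text
[[ 0.5371 -0.1818  0.036 ]
 [ 0.5888 -0.3234  0.036 ]] 0.15071897838053458 [ 0.56292942 -0.25263796  0.036     ] tool [ -3.57214038   3.50015135 129.93504031]
[[ 0.5369 -0.1818  0.052 ]
 [ 0.5859 -0.3161  0.052 ]] 0.14292285098237517 [ 0.56141589 -0.24892177  0.052     ] tool [  0.42491382   3.3104392  113.93227886]
```

Emit:
drive_tool --targets "0 3.3 35 -0.7 1;0 3.3 70 -0.7 1;0 3.3 105 -0.7 1;0 3.3 130 -0.7 1;0 3.3 140 -0.7 1"

```text
clock: 3.27
position: [0.5591, -0.2479, 0.0219]
orientation: [-179.7, -0.2, 110.1]
contact_force: [0.5, 0.1, -0.9]
finger_gap: 1.003
grasp_force: 0.0
```

Emit:
drive_tool --targets "0 0 5 0 1;0 0 8 0 1;0 0 8 0 1;0 0 8 0 0.6;0 0 8 0 0.4" --grip_force 15

```text
clock: 3.68
position: [0.5629, -0.2489, 0.0191]
orientation: [179.9, 0.1, 110.2]
contact_force: [1.1, 0.1, 0.3]
finger_gap: 0.892
grasp_force: 0.0
```

Emit:
drive_tool --targets "0 0 0 0 0.2;0 0 0 0 0;0 0 0 0 -0.8;0 0 0 0 -0.8;0 0 0 0 -0.8" --grip_force 25

```text
clock: 4.1
position: [0.5618, -0.2485, 0.0176]
orientation: [180.0, 0.0, 110.2]
contact_force: [0.6, -0.1, -0.8]
finger_gap: 0.54
grasp_force: 0.0
```

Emit:
drive_tool --targets "0 0 0 0 -0.8;0 0 0 0 -0.8;0 0 0 0 -0.8"

```text
clock: 4.35
position: [0.5616, -0.2485, 0.0174]
orientation: [-180.0, -0.0, 110.2]
contact_force: [0.2, 0.1, 0.1]
finger_gap: 0.336
grasp_force: 25.0
```

Emit:
drive_tool --targets "0 0 -15 0 -0.8;0 0 -40 0 -0.8;0 0 -80 0 -0.8;0 0 -120 0 -0.8;10 6 -155 0 -0.8"

```text
clock: 4.77
position: [0.5631, -0.2398, 0.1743]
orientation: [-179.9, 0.1, 110.0]
contact_force: [0.5, -0.9, -1.7]
finger_gap: 0.329
grasp_force: 25.0
```

Emit:
drive_tool --targets "28 18 -5 5 -0.8;60 36 -15 11 -0.8;93 56 -22 18 -0.8;126 76 -25 25 -0.8;158 96 -25 30 -0.8"

```text
clock: 5.18
position: [0.6, -0.0537, 0.1984]
orientation: [179.9, -0.0, 79.8]
contact_force: [0.7, -0.0, -1.5]
finger_gap: 0.339
grasp_force: 25.0
```

Emit:
drive_tool --targets "20 1 0 2.7 -0.8;32 1 0 2.7 -0.8;32 1 0 2.7 -0.8;32 1 0 2.7 -0.8;32 1 0 2.7 -0.8"

```text
clock: 5.6
position: [0.6055, -0.0273, 0.1971]
orientation: [-180.0, 0.1, 77.3]
contact_force: [-0.8, 0.0, -0.8]
finger_gap: 0.333
grasp_force: 25.0
```

```bash
python3 - <<'E'
from h import *
read_camera('wrist');read_camera('wrist')
p,R=pose(); cm=cam('wrist'); im=read_camera('wrist'); cv2.imwrite('pics/w3.png',im[:,:,::-1]); print(p,monitor.get_obs()['orientation'])
for n in ['jig','vee_low','vee_high','clamp_hinge']: print(n,[(np.round(d['at'],4).tolist(),round(d['conf'],2)) for d in nets.mark_of(n,'wrist')[:2]])
m,l,s,c=mask(im,(105,120,50),(125,255,255)); k=[i for i in range(1,len(s)) if s[i,4]>200]; print(s[k])
E
```

```text
[ 0.60565179 -0.02720495  0.19724412] [-1.79987199e+02  5.80251416e-02  7.72828476e+01]
jig [([0.5664, 0.0535, -0.0025], 0.6)]
vee_low [([0.5605, 0.0528, 0.0621], 0.97)]
vee_high [([0.5579, 0.0506, 0.0579], 0.72), ([0.5674, 0.0527, 0.0788], 0.69)]
clamp_hinge [([0.7699, 0.0858, 0.0018], 0.44)]
[[ 164    0  102  172 8376]
 [ 169   70   34  103 2534]
 [ 178  182   65   43 2487]]
```

View pics/w3.png

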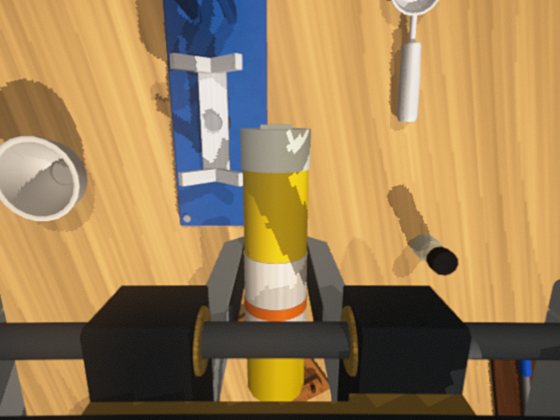

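```bash
cat > plate.py <<'E'
from h import *
def plate(im,cm,rl,rr,rb):
    # blue mask leftmost/rightmost per row
    h=cv2.cvtColor(im,cv2.COLOR_RGB2HSV); m=cv2.inRange(h,np.array((100,110,30)),np.array((128,255,255)))
    m[:,:100]=0; m[:,300:]=0
    L=[[np.nonzero(m[y])[0][0]-.5,y] for y in range(*rl) if m[y].any()]
    Rr=[[np.nonzero(m[y])[0][-1]+.5,y] for y in range(*rr) if m[y].any()]
    B=[[x,np.nonzero(m[:,x])[0][-1]+.5] for x in range(*rb)]
    out=[]
    for q in (L,Rr,B):
        P=toplane(q,.012,cm)[:,:2].astype(np.float32)*1000
        v=cv2.fitLine(P,cv2.DIST_HUBER,0,.01,.01).ravel(); a=np.degrees(np.arctan2(v[1],v[0])); out.append((a%180,v[2:],v[:2]))
        r=(P-v[2:])@np.array([-v[1],v[0]]); print('ang',a%180,'pt',v[2:],'rms',r.std())
    return out
E
python3 - <<'E'
from plate import *
im=cv2.imread('pics/w3.png')[:,:,::-1].copy(); cm=cam('wrist')
o=plate(im,cm,(10,215),(5,120),(192,236))
a=np.radians((o[0][0]+o[1][0])/2); ux=np.array([np.cos(a),np.sin(a)]); uy=np.array([-np.sin(a),np.cos(a)])
print('yL,yR along uy',o[0][1]@uy,o[1][1]@uy,'width',(o[0][1]-o[1][1])@uy)
yc=(o[0][1]@uy+o[1][1]@uy)/2; xb=o[2][1]@ux
print('a',np.degrees(a),'jig',ux*(xb+115)+uy*yc)
# supports ends, z=edge guess
for z in (.06,.07,.079): 
  P=toplane([[171,60],[243,60],[180,178],[246,176]],z,cm)*1000; print(z,[(round(float(q[:2]@ux-xb-115),1),round(float(q[:2]@uy-yc),1)) for q in P], np.linalg.norm(P[0]-P[1]))
E
```

```text
ang 77.25866 pt [519.10156  77.04064] rms 17.810642
ang 76.91023 pt [625.07623 103.96192] rms 0.29440188
ang 167.33 pt [525.3771   -51.861183] rms 0.00049985526
yL,yR along uy -488.74884 -586.02515 width 97.27626
a 77.08444 jig [564.4443  57.165 ]
0.06 [(50.1, 32.0), (50.6, -30.4), (-53.4, 31.4), (-51.1, -31.2)] 62.407152711115465
0.07 [(48.6, 29.2), (49.1, -31.3), (-51.6, 28.6), (-49.4, -32.0)] 60.43806680124678
0.079 [(47.3, 26.6), (47.7, -32.1), (-50.0, 26.1), (-47.9, -32.8)] 58.66588948236477
```

Emit:
drive_tool --targets "25 -22 0 0.2 -0.8;50 -43 15 0.2 -0.8;70 -60.4 40 0.2 -0.8;70 -60.4 75 0.2 -0.8;70.3 -60.4 100 0.2 -0.8"

```text
clock: 6.37
position: [0.5612, 0.0596, 0.0963]
orientation: [-180.0, -0.0, 77.5]
contact_force: [0.3, -1.2, -2.2]
finger_gap: 0.337
grasp_force: 25.0
```

Emit:
drive_tool --targets "0 0 5 0 -0.8;0 0 5 0 -0.8;0 0 5 0 -0.8;0 0 5 0 -0.8;0 0 5 0 -0.8"

```text
clock: 6.78
position: [0.5639, 0.0573, 0.0942]
orientation: [179.8, -0.1, 77.2]
contact_force: [0.4, -0.6, -1.0]
finger_gap: 0.337
grasp_force: 25.0
```

```bash
python3 - <<'E'
from h import *
p,R=pose(); cm=cam('wrist'); im=read_camera('wrist'); cv2.imwrite('pics/w4.png',cv2.resize(im[0:300,140:420,::-1],None,fx=2,fy=2)); cv2.imwrite('pics/w4f.png',im[:,:,::-1]); print(p,monitor.get_obs()['orientation'])
E
```

```text
[0.56386626 0.0573285  0.09416606] [ 1.79843143e+02 -5.53379639e-02  7.72190760e+01]
```

View pics/w4.png

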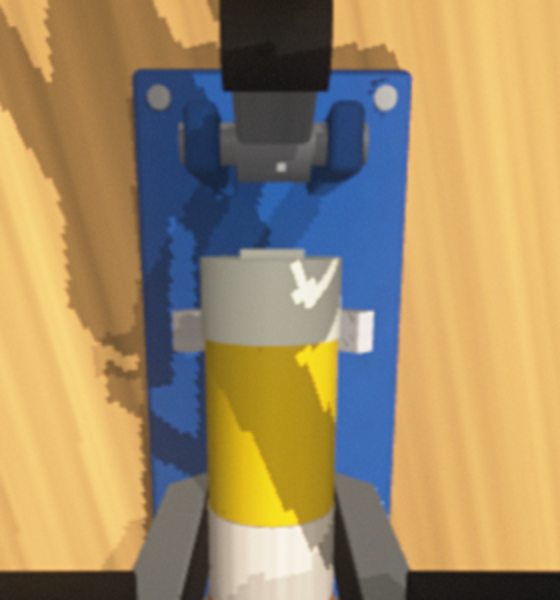

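```bash
python3 - <<'E'
from h import *
p,R=pose(); cm=cam('wrist'); print(cm[0][0,2],cm[0][1,2])
f=lambda q:np.array(q)/2.+[140-.25,-.25]
def T(q,z): return (toplane(f(q),z,cm)-p)@R*1000  # tool coords mm
zax=p[2]+.019
print('plate corners',T([[134,72],[411,72],[152,510],[389,510]],.012)[:,:2].round(1))
for z in (.06,.07,.079): print('sup',z,T([[172,330],[374,330]],z)[:,:2].round(1))
print('tube',T([[202,300],[341,300],[209,480],[335,480]],zax)[:,:2].round(1))
print('cheeks',T([[183,110],[367,110]],.106)[:,:2].round(1))
print('hinge pin ends',T([[180,145],[368,145]],.093)[:,:2].round(1)); print('cap end',T([[272,258]],zax+.012)[:,:2])
E
```

```text
275.16193840404867 206.3845096975235
plate corners [[128.9 -48. ]
 [128.9  49.5]
 [-36.7 -49.4]
 [-36.9  49.2]]
sup 0.06 [[ 44.7 -31.2]
 [ 44.6  32.7]]
sup 0.07 [[ 46.  -29.8]
 [ 46.   31.2]]
sup 0.079 [[ 47.3 -28.4]
 [ 47.2  29.8]]
tube [[ 58.9 -16.1]
 [ 58.9  16.6]
 [ 14.  -15.6]
 [ 13.9  16.2]]
cheeks [[101.2 -20. ]
 [101.2  22.1]]
hinge pin ends [[ 95.3 -22.6]
 [ 95.3  24.3]]
cap end [[68.93174486  0.30351102]]
```

Emit:
drive_tool --targets "-3.5 0.5 10 0.3 -0.8;-3.5 0.5 20 0.3 -0.8;-3.5 0.5 28 0.3 -0.8;-3.5 0.5 33 0.3 -0.8;-3.5 0.5 34 0.3 -0.8"

```text
clock: 7.25
position: [0.5609, 0.0539, 0.0568]
orientation: [-179.9, 0.1, 77.0]
contact_force: [1.2, -0.5, -1.2]
finger_gap: 0.337
grasp_force: 25.0
```

Emit:
drive_tool --targets "0 0 0 0 -0.8;0 0 0 0 -0.8;0 0 0 0 -0.8;0 0 0 0 -0.8;0 0 0 0 -0.8"

```text
clock: 7.67
position: [0.5624, 0.0541, 0.0588]
orientation: [180.0, -0.0, 77.0]
contact_force: [0.6, -0.9, -1.2]
finger_gap: 0.333
grasp_force: 25.0
```

Emit:
drive_tool --targets "0 0 1 0 -0.8;0 0 2 0 -0.8;0 0 3 0 -0.8;0 0 3 0 -0.8;0 0 3 0 -0.8"

```text
clock: 8.08
position: [0.562, 0.054, 0.0554]
orientation: [-180.0, 0.0, 77.0]
contact_force: [-0.3, 0.4, -0.1]
finger_gap: 0.334
grasp_force: 25.0
```

Emit:
drive_tool --targets "0 0 1 0 -0.8;0 0 2 0 -0.8;0 0 3 0 -0.8;0 0 3 0 -0.8;0 0 3 0 -0.8"

```text
clock: 8.5
position: [0.5627, 0.0539, 0.0526]
orientation: [179.9, -0.0, 77.0]
contact_force: [0.9, -0.5, -0.8]
finger_gap: 0.332
grasp_force: 25.0
```

Emit:
drive_tool --targets "0 0 1 0 -0.8;0 0 2 0 -0.8;0 0 3 0 -0.8;0 0 3 0 -0.8;0 0 3 0 -0.8"

```text
clock: 8.92
position: [0.5635, 0.0539, 0.0504]
orientation: [179.8, -0.0, 77.0]
contact_force: [1.9, -0.3, 6.8]
finger_gap: 0.333
grasp_force: 25.0
```

Emit:
drive_tool --targets "0 0.4 0 0 -0.8;0 0.8 0.1 0 -0.8;0 0.8 0.2 0 -0.8;0 0.8 0.2 0 -0.8;0 0.8 0.2 0 -0.8"

```text
clock: 9.33
position: [0.5635, 0.0539, 0.0502]
orientation: [179.9, -0.0, 77.0]
contact_force: [0.7, -0.1, 7.2]
finger_gap: 0.336
grasp_force: 25.0
```

Emit:
drive_tool --targets "0 0.2 0.1 0 -0.8;0 0.2 0.2 0 -0.8;0 0.2 0.2 0 -0.8;0 0.2 0.2 0 -0.8;0 0.2 0.2 0 -0.8"

```text
clock: 9.75
position: [0.5636, 0.0539, 0.05]
orientation: [179.9, -0.0, 77.0]
contact_force: [0.2, -0.6, 9.2]
finger_gap: 0.334
grasp_force: 25.0
```

Emit:
drive_tool --targets "0 0 0 0 -0.8;0 0 0 0 -0.8;0 0 0 0 -0.8;0 0 0 0 -0.8;0 0 0 0 -0.8"

```text
clock: 10.17
position: [0.5635, 0.0539, 0.05]
orientation: [179.9, -0.0, 77.0]
contact_force: [0.1, -1.0, 8.4]
finger_gap: 0.335
grasp_force: 25.0
```

Emit:
drive_tool --targets "0 0 0 0 -0.8;0 0 0 0 -0.8;0 0 0 0 -0.8;0 0 0 0 -0.8;0 0 0 0 -0.8"

```text
clock: 10.58
position: [0.5635, 0.0539, 0.05]
orientation: [179.9, -0.0, 77.0]
contact_force: [0.2, -0.5, 7.8]
finger_gap: 0.339
grasp_force: 25.0
```

```bash
python3 - <<'E'
from h import *
print(monitor.get_obs()['contact_force'])
p,R=pose(); cm=cam('wrist'); im=read_camera('wrist'); cv2.imwrite('pics/w5.png',cv2.resize(im[0:300,140:420,::-1],None,fx=2,fy=2))
im=read_camera('scene')
for n in ['clamp_tip','clamp_hinge','tube_center','vee_low']: print(n,[(np.round(d['at'],4).tolist(),round(d['conf'],2)) for d in nets.mark_of(n,'scene')[:2]])
E
```

```text
[ 0.22849941 -0.47471253  7.76624262]
clamp_tip [([0.5924, 0.1775, 0.1825], 0.83), ([0.5645, 0.0536, 0.0768], 0.62)]
clamp_hinge [([0.5845, 0.1485, 0.1002], 0.86)]
tube_center [([0.3922, -0.2594, 0.0146], 0.78), ([0.3711, -0.4844, 0.0138], 0.74)]
vee_low [([0.5624, 0.0544, 0.0576], 0.94)]
```

View pics/w5.png

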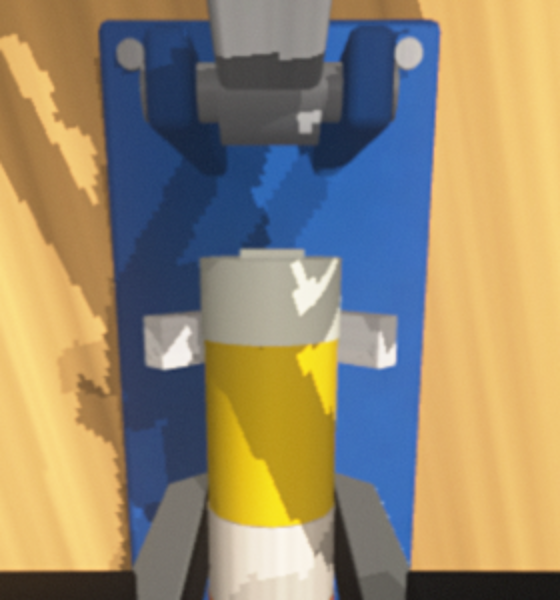

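Emit:
drive_tool --targets "0 0 -0.5 0 -0.8;0 0 -1 0 -0.8;0 0 -1 0 -0.2;0 0 -1 0 0.2;0 0 -1 0 0.4"

```text
clock: 11.3
position: [0.5621, 0.0538, 0.0497]
orientation: [-179.9, 0.0, 77.0]
contact_force: [0.3, 0.0, 0.3]
finger_gap: 0.506
grasp_force: 0.0
```

Emit:
drive_tool --targets "0 0 0 0 0.4;0 0 0 0 0.4;0 0 -10 0 0.4;0 0 -25 0 0.4;0 0 -45 0 0.4"

```text
clock: 11.72
position: [0.5619, 0.0536, 0.095]
orientation: [-179.8, 0.1, 77.0]
contact_force: [1.0, 0.7, 0.8]
finger_gap: 0.703
grasp_force: 0.0
```

Emit:
drive_tool --targets "0 0 -38 0 0;0 0 -76 0 -0.5;0 0 -115 0 -1;0 0 -150 0 -1;15 0 -170 0 -1"

```text
clock: 12.13
position: [0.5676, 0.0654, 0.2702]
orientation: [179.7, 0.0, 76.7]
contact_force: [0.8, -0.6, -0.2]
finger_gap: 0.379
grasp_force: 0.0
```

Emit:
drive_tool --targets "38 0 0 0 -1;76 0 0 0 -1;114 0 0 0 -1;145 0 0 0 -1;155 0 0 0 -1"

```text
clock: 12.55
position: [0.6006, 0.2263, 0.2657]
orientation: [-179.9, -0.3, 77.3]
contact_force: [-0.8, 1.1, 0.0]
finger_gap: 0.028
grasp_force: 0.0
```

Emit:
drive_tool --targets "0 0 35 0 -1;0 0 70 0 -1;0 0 90 0 -1;0 0 95 0 -1;0 0 95 0 -1"

```text
clock: 12.97
position: [0.6005, 0.2183, 0.169]
orientation: [-179.9, 0.1, 76.9]
contact_force: [-0.0, 0.0, -0.2]
finger_gap: 0.002
grasp_force: 0.0
```

```bash
python3 - <<'E'
from h import *
im=read_camera('top'); p,R=pose();print(p)
for n in ['clamp_tip','tube_center']: print(n,[(np.round(d['at'],4).tolist(),round(d['conf'],2)) for d in nets.mark_of(n,'top')[:3]])
a=im; b=read_camera('scene')
cv2.imwrite('pics/s6.png',np.hstack([cv2.resize(a[140:280,100:300],None,fx=2,fy=2),cv2.resize(b[190:330,250:450],None,fx=2,fy=2)])[:,:,::-1])
for n in ['clamp_tip','tube_center']: print(n,[(np.round(d['at'],4).tolist(),round(d['conf'],2)) for d in nets.mark_of(n,'scene')[:3]])
E
```

```text
[0.60165479 0.21895711 0.17068654]
clamp_tip [([0.5919, 0.1816, 0.1841], 0.81), ([0.5616, 0.0534, 0.0021], 0.3), ([0.56, 0.0521, 0.0517], 0.28)]
tube_center [([0.3912, -0.2528, 0.0195], 0.77), ([0.3753, -0.4866, 0.0154], 0.72), ([0.5598, 0.0541, 0.0726], 0.68)]
clamp_tip [([0.5913, 0.1769, 0.1817], 0.91), ([0.5632, 0.0576, 0.075], 0.7)]
tube_center [([0.3711, -0.4848, 0.0128], 0.96), ([0.5652, 0.0549, 0.0688], 0.94), ([0.3955, -0.2567, 0.0159], 0.87)]
```

View pics/s6.png

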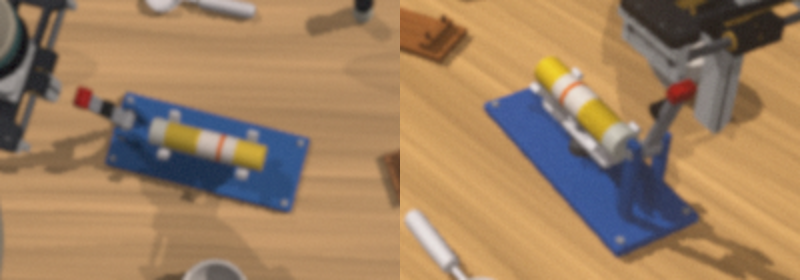

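Emit:
drive_tool --targets "-8 0 0 0 -1;-15 0 0 0 -1;-20 0 0 0 -1;-25 0 0 0 -1;-30 0 0 0 -1"

```text
clock: 13.68
position: [0.595, 0.1901, 0.1706]
orientation: [179.9, -0.1, 76.9]
contact_force: [0.5, 0.7, 1.5]
finger_gap: 0.007
grasp_force: 0.7
```

Emit:
drive_tool --targets "-4 0 0 0 -1;-8 0 0 0 -1;-12 0 0 0 -1;-16 0 0 0 -1;-20 0 0 0 -1"

```text
clock: 14.1
position: [0.5899, 0.1702, 0.17]
orientation: [-180.0, 0.0, 77.0]
contact_force: [-0.0, 0.5, 0.5]
finger_gap: 0.005
grasp_force: 0.3
```

Emit:
drive_tool --targets "-5 0 0 0 -1;-10 0 0 0 -1;-15 0 0 0 -1;-20 0 0 0 -1;-25 0 0 0 -1"

```text
clock: 14.52
position: [0.5841, 0.1456, 0.1699]
orientation: [-180.0, 0.0, 77.0]
contact_force: [-0.1, -0.0, -1.2]
finger_gap: 0.003
grasp_force: 0.3
```

Emit:
drive_tool --targets "-5 0 0 0 -1;-10 0 0 0 -1;-15 0 0 0 -1;-20 0 0 0 -1;-25 0 0 0 -1"

```text
clock: 14.93
position: [0.5787, 0.1212, 0.1701]
orientation: [180.0, 0.0, 77.0]
contact_force: [0.2, -0.1, -0.1]
finger_gap: 0.003
grasp_force: 0.0
```

Emit:
drive_tool --targets "-2 0 0 0 -1;-4 0 0 0 -1;-4 0 0 0 -1;-4 0 -20 0 -1;-4 0 -45 0 -1"

```text
clock: 15.35
position: [0.5764, 0.1178, 0.2137]
orientation: [-179.8, 0.1, 77.0]
contact_force: [0.1, 0.3, 1.9]
finger_gap: 0.003
grasp_force: 0.0
```

```bash
python3 - <<'E'
from h import *
p,R=pose();print(p)
b=read_camera('scene'); 
for n in ['clamp_tip','tube_center']: print(n,[(np.round(d['at'],4).tolist(),round(d['conf'],2)) for d in nets.mark_of(n,'scene')[:3]])
cv2.imwrite('pics/s7.png',cv2.resize(b[170:330,250:450],None,fx=3,fy=3)[:,:,::-1])
E
```

```text
[0.57635491 0.11784776 0.21373956]
clamp_tip [([0.5655, 0.078, 0.1524], 0.84)]
tube_center [([0.5615, 0.0566, 0.0693], 0.86), ([0.394, -0.2598, 0.0141], 0.69), ([0.3747, -0.4855, 0.0159], 0.67)]
```

View pics/s7.png

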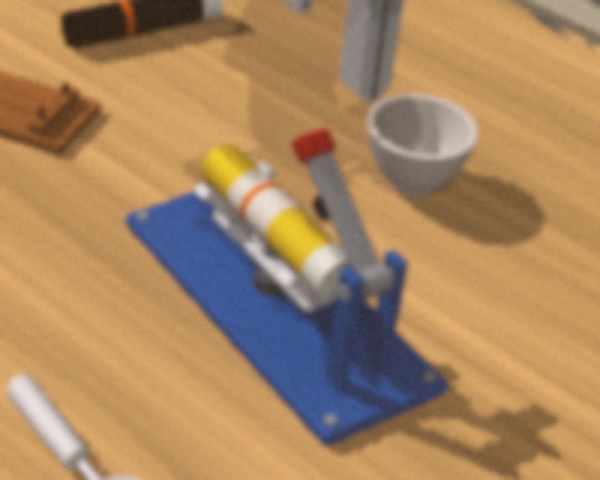

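Arm is sinking on its own (tip at about 0.15 m). I move the tool up and wait.

Emit:
drive_tool --targets "0 0 -20 0 -1;0 0 -40 0 -1;0 0 -40 0 -1;0 0 -40 0 -1;0 0 -40 0 -1"

```text
clock: 15.92
position: [0.5772, 0.1179, 0.2538]
orientation: [-179.9, 0.1, 77.0]
contact_force: [-0.5, 1.2, -0.5]
finger_gap: 0.003
grasp_force: 0.0
```

Emit:
drive_tool --targets "0 0 0 0 -1;0 0 0 0 -1;0 0 0 0 -1;0 0 0 0 -1;0 0 0 0 -1"

```text
clock: 16.33
position: [0.5779, 0.118, 0.2548]
orientation: [-180.0, 0.0, 77.0]
contact_force: [0.3, 0.8, -0.0]
finger_gap: 0.003
grasp_force: 0.0
```

Emit:
drive_tool --targets "0 0 0 0 -1;0 0 0 0 -1;0 0 0 0 -1;0 0 0 0 -1;0 0 0 0 -1"

```text
clock: 16.75
position: [0.578, 0.118, 0.2551]
orientation: [180.0, 0.0, 77.0]
contact_force: [-0.9, -0.6, 0.4]
finger_gap: 0.004
grasp_force: 0.0
```

Emit:
drive_tool --targets "0 0 0 0 -1;0 0 0 0 -1;0 0 0 0 -1;0 0 0 0 -1;0 0 0 0 -1"

```text
clock: 17.17
position: [0.578, 0.118, 0.2551]
orientation: [180.0, -0.0, 77.0]
contact_force: [0.7, -0.4, -0.2]
finger_gap: 0.008
grasp_force: 0.0
```

Emit:
drive_tool --targets "0 0 0 0 -1;0 0 0 0 -1;0 0 0 0 -1;0 0 0 0 -1;0 0 0 0 -1"

```text
clock: 17.58
position: [0.5779, 0.1181, 0.2551]
orientation: [-180.0, -0.0, 77.0]
contact_force: [-0.3, 0.7, 0.9]
finger_gap: 0.007
grasp_force: 0.0
```

Emit:
drive_tool --targets "0 0 0 0 -1;0 0 0 0 -1;0 0 0 0 -1;0 0 0 0 -1;0 0 0 0 -1"

```text
clock: 18.0
position: [0.578, 0.118, 0.2551]
orientation: [180.0, -0.0, 77.0]
contact_force: [-0.7, 0.6, -0.7]
finger_gap: 0.004
grasp_force: 0.0
```

Emit:
drive_tool --targets "0 0 0 0 -1;0 0 0 0 -1;0 0 0 0 -1;0 0 0 0 -1;0 0 0 0 -1"

```text
clock: 18.42
position: [0.578, 0.1181, 0.2551]
orientation: [180.0, -0.0, 77.0]
contact_force: [1.1, -0.2, 0.9]
finger_gap: 0.006
grasp_force: 0.0
```

Emit:
drive_tool --targets "0 0 0 0 -1;0 0 0 0 -1;0 0 0 0 -1;0 0 0 0 -1;0 0 0 0 -1"

```text
clock: 18.83
position: [0.5779, 0.1181, 0.2551]
orientation: [180.0, -0.0, 77.0]
contact_force: [-0.4, -1.0, 0.8]
finger_gap: 0.004
grasp_force: 0.0
```

```bash
python3 - <<'E'
from h import *
b=read_camera('scene'); 
for n in ['clamp_tip','tube_center']: print(n,[(np.round(d['at'],4).tolist(),round(d['conf'],2)) for d in nets.mark_of(n,'scene')[:3]])
cv2.imwrite('pics/s8.png',cv2.resize(b[170:330,250:450],None,fx=3,fy=3)[:,:,::-1])
for i in range(6): c=read_camera('scene')
print(np.abs(b[190:330,290:420].astype(int)-c[190:330,290:420]).mean())
print([(np.round(d['at'],4).tolist()) for d in nets.mark_of('clamp_tip','scene')[:1]])
E
```

```text
clamp_tip [([0.5623, 0.0566, 0.105], 0.67)]
tube_center [([0.3694, -0.4807, 0.0141], 0.95), ([0.5609, 0.0569, 0.0685], 0.87), ([0.3914, -0.2581, 0.0133], 0.81)]
2.1997435897435897
[[0.5645, 0.0584, 0.1055]]
```

View pics/s8.png

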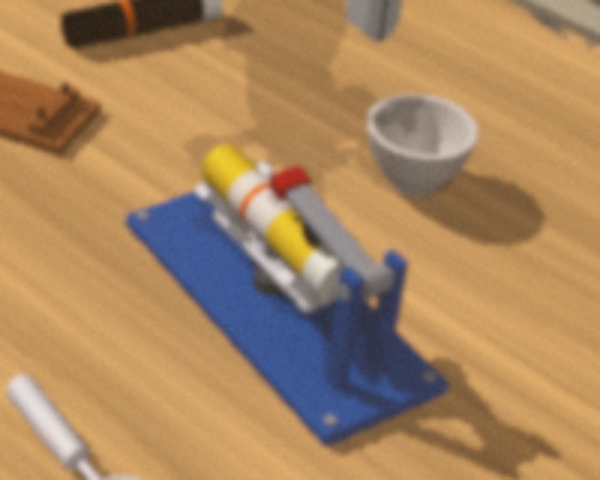

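Emit:
drive_tool --targets "0 0 0 0 -1;0 0 0 0 -1;0 0 0 0 -1;0 0 0 0 -1;0 0 0 0 -1"

```text
clock: 19.75
position: [0.578, 0.118, 0.2551]
orientation: [180.0, 0.0, 77.0]
contact_force: [0.9, 0.0, 0.6]
finger_gap: 0.003
grasp_force: 0.0
```

Emit:
drive_tool --targets "0 0 0 0 -1;0 0 0 0 -1;0 0 0 0 -1;0 0 0 0 -1;0 0 0 0 -1"

```text
clock: 20.17
position: [0.578, 0.1181, 0.2551]
orientation: [180.0, -0.0, 77.0]
contact_force: [-0.1, 0.2, 1.4]
finger_gap: 0.006
grasp_force: 0.0
```

Emit:
drive_tool --targets "0 0 0 0 -1;0 0 0 0 -1;0 0 0 0 -1;0 0 0 0 -1;0 0 0 0 -1"

```text
clock: 20.58
position: [0.578, 0.118, 0.2551]
orientation: [180.0, -0.0, 77.0]
contact_force: [0.3, -0.8, -0.4]
finger_gap: 0.005
grasp_force: 0.0
```

```bash
python3 - <<'E'
from h import *
z=[]
for i in range(3):
    b=read_camera('scene'); z.append(np.array(nets.mark_of('clamp_tip','scene')[0]['at']))
    m,l,s,c=mask(b,(0,150,80),(6,255,255)); print(c[[i for i in range(1,len(s)) if s[i,4]>30]].tolist())
print(np.round(z,4))
o=cv2.imread('pics/s8.png')[:,:,::-1].copy(); m,l,s,c=mask(o,(0,150,80),(6,255,255)); print([(c[i]/3+[250,170]).tolist() for i in range(1,len(s)) if s[i,4]>200])
if abs(z[-1][2]-.105)<.008: print(env.close_job())
E
```

```text
[[345.72727272727275, 229.71212121212122]]
[[345.72727272727275, 229.71212121212122]]
[[345.82089552238807, 229.59701492537314]]
[[0.5628 0.0598 0.1073]
 [0.5626 0.0587 0.1049]
 [0.5601 0.0588 0.1074]]
[[345.9709659408152, 229.88609715242882]]
the job is handed in; nothing more can be done
None
```

The job is handed in at about 21 s: the tube is seated in the V, was pressed home at roughly 8–9 N for over a second with the arm open, and the red-tipped arm now rests on it; the judge gave no verdict.

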